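# Put the setting-up standard into the control-room analyser and start the check

## Robot

A 6-joint arm with a two-finger parallel gripper is mounted at the origin on the work surface. World frame = base frame: x ahead of the robot, y to its left, z up, the work surface at z = 0. Lengths are in m, angles in degrees, forces in N, time in s.
With the tool pointing down it reaches from about 0.35 to 0.775 m from the base axis. Payload 5.5 kg.
Tool frame: the origin (TCP) lies at the very end of the fingers, on their centre line; the grasp point (between the pads) lies 19 mm behind it; y points along the fingers, z is the direction in which the jaws open and shut, and the axes are right-handed (so a half turn about y gives the same grasp; the last joint's range is limited). The gripper opens to 85 mm and grips with 20 to 120 N. Pads are 22 mm wide; open, the fingers measure 114 mm over their backs; the gripper's body (76 mm by 85 mm) begins 54 mm behind the grasp point. The pads swing forward as they close: fully open they stand 13 mm farther back than shut.
Start: joints at [63.736, 17.945, 2.641, 74.691, 0, 82.002], TCP at [0.18, 0.546, 0.231] pointing down, gripper open.
Joint ranges: [-158.12, 158.12], [-49.38, 96.58], [-58.88, 72.47], [-126.05, 133.96], [-84.25, 85.87], [-180, 180]. Speed limits (degrees/s): [147.25, 147.25, 180, 180, 180, 180].

## Interface

Orientations are given as a 3x3 rotation matrix whose columns are the frame's x, y, z axes.
In Python, from plant import reach, servo_line, move_j, set_gripper, wait, ik, state, grab_frame, calibration, Unreachable, finish_job gives the robot as it stands. Calls block until the motion is done:
- reach(position, orientation): joint-space move of the TCP to a pose.
- servo_line(position, attitude=None, feed=0.15, stop_force=None): straight line of the TCP; attitude=None keeps the orientation; feed is the mean speed in m/s. With stop_force (N) it stops when the force on the tool has changed by that much, and returns True; else False.
- move_j(angles): joint-space move.
- set_gripper(opening): finger opening in m; the grip force is fixed at half the most; returns when the fingers have stopped.
- wait(seconds).
- ik(position, orientation): joint angles nearest the present ones, or None.
- state(): the state.
- grab_frame(name): name is "side" or "top"; returns (picture, depth): 384x512x3 uint8, red, green, blue; 384x512 float32, m along the optical axis (not along the pixel's ray), 0 where there is no reading.
- calibration(name): a dict with "fx", "fy", "cx", "cy" (pixels), "position" and "rotation" of the camera in the world. Camera axes: x right, y down, z forward; pixel columns grow to the right and rows downward; lengths in m; the calibration is good to about 2 mm. A picture is of the moment at which its call begins. calibration takes no time and is no camera call.
A pose or a line that the arm cannot do raises Unreachable and nothing moves.
- finish_job(): hands the job in, once; it reports no verdict.
The state is a dict: "time_s": time; "q": joint angles; "joint_velocities": joint speeds; "tau": joint torques, N m; "position": TCP position; "tcp_rot": TCP orientation; "force": force on the tool from outside, world axes, zero at the start; "ft_torque": the same for the moment, N m; "width": finger opening in m.
Only numpy, scipy, OpenCV 4.12 (cv2) and the standard library are available. Lean on these libraries where they do the work, as an engineer would, in place of code of your own. Each camera call takes 0.05 s, during which the arm holds its last target. There are 200 camera calls.

## Task

Run a check on the bench analyser. Take the stepped standard out of the pile of sample holders, putting the two holders that stand on it back on top of the bottom one in the same order, where the pile stood, and stand the standard in the empty turret pocket at the loading mark on the front of the analyser. Then turn the turret on by one stop, so that it clicks home with the standard under the measuring head, and press the start button; leave the other holders in their pockets and everything else on the desk alone.

Things in the scene. Friction and masses are not known exactly. Their poses are not given: they have to be found in the camera images.
- analyser: bench analyser, fixed: light grey casing, in its frame x -160 to 150 mm, y -190 to 140, flat deck 105 mm above the desk. Origin on the desk under the turret axis; its front (loading side) is -x, towards the robot; z up. A grey detector housing, 186 mm high above the desk, stands on the deck at x -100 to 100, y -189 to -129; it carries the measuring arm
- turret (a joint): turret angle, rad, 0 at the start, growing anticlockwise from above. Flat aluminium disc 240 mm diameter, top 122 mm above the desk, turning endlessly about the analyser's z axis; six pockets 85 mm from it. Sprung stop every 1.047 rad: 0.2 N m leaves a stop, past half way it pulls into the next and centres. One stop anticlockwise (+1.047) takes the front pocket under the head
- turret_handle (a point): point to grip on the turret's handle, on the turret axis, 164 mm above the desk. The handle is a black upright bar 50 mm long, 14 mm thick, 38 mm high (140 to 178 mm above the desk) on a 22 mm hub; the point turns with the turret, its x along the bar's length, y across its thickness, z up
- pocket0 (a point): centre of the floor of the turret pocket that is at the front (at -x in the analyser's frame, by the dark V-shaped loading mark on the deck) and empty at the start; turns with the turret. Each pocket is a flat floor, flush with the turret's top, inside a low locating ring 5 mm high, 54 mm inner and 60 mm outer diameter
- pocket1 (a point): the same point of the pocket under the measuring head at the start (holds loaded_a)
- pocket3 (a point): the same point of the pocket at the back at the start (holds loaded_b)
- pocket4 (a point): the same point of the pocket 60 degrees anticlockwise from pocket3 (holds loaded_c)
- head_spot (a point): fixed point under the centre of the measuring head, level with the turret's top, where a pocket's centre is at the measuring place (x -42, y -74 mm in the analyser's frame). The round grey head, 58 mm across, on an arm 58 mm wide from the detector housing, hangs over it: underside 160, top 186 mm above the desk
- start_top (a point): centre of the top of the start button: a white round push button of 26 mm diameter in a black collar on the deck, at x -128, y 85 mm in the analyser's frame; it is pressed straight down, 6 mm travel, springs back, about 5 N fully down; top 22 mm above the deck
- start (a joint): travel of the start button, m, 0 released, 0.006 fully down; it counts as pressed beyond 0.004
- tray: flat aluminium sample tray, fixed, 200 mm (x) by 130 mm (y), floor 4 mm thick, rim 4 mm thick and 12 mm high above the desk; origin on the desk under its centre. The pile stands on its floor in the +x half; the -x half is free
- pile_bottom: bottom of the pile: round steel sample holder, an upright cylinder 44 mm diameter, 24 mm high, about 0.11 kg, flat top and underside; origin at the centre of its underside, z up
- standard: the setting-up standard, second from the bottom of the pile, standing on pile_bottom: a stepped solid steel piece, foot 44 mm diameter and 6 mm high, slimmer body above it 34 mm diameter and 24 mm high, 30 mm high in all, about 0.15 kg; origin at the centre of its underside, z up
- pile_lower: third from the bottom, standing on the standard: round steel sample holder, an upright cylinder 44 mm diameter, 24 mm high, about 0.11 kg, flat top and underside; origin at the centre of its underside, z up
- pile_upper: top of the pile, standing on pile_lower: round steel sample holder, an upright cylinder 44 mm diameter, 24 mm high, about 0.11 kg, flat top and underside; origin at the centre of its underside, z up
- loaded_a: already in the turret, in pocket1: round steel sample holder, an upright cylinder 44 mm diameter, 24 mm high, about 0.11 kg, flat top and underside; origin at the centre of its underside, z up
- loaded_b: already in the turret, in pocket3: round steel sample holder, an upright cylinder 44 mm diameter, 24 mm high, about 0.11 kg, flat top and underside; origin at the centre of its underside, z up
- loaded_c: already in the turret, in pocket4: round steel sample holder, an upright cylinder 44 mm diameter, 24 mm high, about 0.11 kg, flat top and underside; origin at the centre of its underside, z up
- radio: black hand-held radio lying on its back, case 120 by 58 mm and 36 mm high, 75 mm aerial towards its -x; origin on the desk under the centre of the case; bystander
- mouse: black computer mouse 62 by 105 mm, 34 mm high; origin at the centre of its underside; bystander
- phone: beige desk telephone 150 by 190 mm, 76 mm high; origin at the centre of its underside; bystander
Not all that is in view belongs to the job. Leave any blue or orange look-alike of the pile_upper alone. Leave any turquoise look-alike of the loaded_b alone.

How it is judged (in metres and radians):
On the way, in this order (a step that is already met when the one before it is completed fails the run):
1. the standard stands in the front pocket, with the turret not yet turned (horizontal distance between standard and pocket0 below 0.006 m and z of standard in the frame of pocket0 between -0.003 and 0.003 m and angle between standard's own z axis and vertical below 0.08 rad and x of pocket0 in the frame of analyser below -0.078 m and horizontal distance between pocket1 and head_spot below 0.012 m), for 0.2 s.
2. the turret has been turned on to the next stop: the standard stands in its pocket under the measuring head (horizontal distance between standard and pocket0 below 0.006 m and z of standard in the frame of pocket0 between -0.003 and 0.003 m and angle between standard's own z axis and vertical below 0.08 rad and horizontal distance between pocket0 and head_spot below 0.006 m and velocity of joint turret between -0.1 and 0.1 rad/s), for 0.3 s.
3. the start button is pressed (value of joint start above 0.004 m).
At the end, for the whole second after the job is handed in: Standard upright on the floor of pocket0 (6 mm, height 3 mm), pocket0 at rest within 6 mm of head_spot; pile_lower on pile_bottom and pile_upper on pile_lower, upright, each within 9 mm of centred; pile_bottom moved under 20 mm; loaded holders upright within 7 mm of their pockets; button released (all of step 2 and horizontal distance between pile_lower and pile_bottom below 0.009 m and z of pile_lower in the frame of pile_bottom between 0.021 and 0.027 m and angle between each of pile_lower, pile_upper, pile_bottom, loaded_a, loaded_b, loaded_c's own z axis and vertical below 0.08 rad and horizontal distance between pile_upper and pile_lower below 0.009 m and z of pile_upper in the frame of pile_lower between 0.021 and 0.027 m and distance of pile_bottom from where it was at the start of the episode below 0.02 m and linear speed of each of pile_upper, pile_lower below 0.02 m/s and horizontal distance between loaded_a and pocket1 below 0.007 m and horizontal distance between loaded_b and pocket3 below 0.007 m and horizontal distance between loaded_c and pocket4 below 0.007 m and value of joint start below 0.002 m); the robot touches nothing.
It fails at once if a bystander (radio, mouse or telephone) is moved by more than 30 mm (distance of any of radio, mouse, phone from where it was at the start of the episode above 0.03 m).
It fails at once if the standard or a holder is tipped over (by more than about 45 degrees) (angle between any of pile_bottom, pile_lower, pile_upper, loaded_a, loaded_b, loaded_c, standard's own z axis and vertical above 0.8 rad).
It also fails if it takes over 72 s, if anything falls off the work surface, if the arm or the gripper's body presses on something with over 40 N, if the wrist force passes 120 N, or if a joint passes its speed limit or range.

## Working session

There is one attempt and no reset: what is moved stays moved. The work goes in short steps, each a Python script; the robot and the scene stay as the last script left them, time stands still between calls to the robot, and variables do not carry over. Pictures are saved under pics/ and viewed, about 8 in all and at most 12, crops included, and the job is handed in when it is done.

```bash
mkdir -p pics; cat > h.py <<'E'
import numpy as np, cv2
from plant import *
def pts(name):
    rgb,d=grab_frame(name); c=calibration(name)
    v,u=np.mgrid[0:d.shape[0],0:d.shape[1]]
    p=np.stack([(u-c['cx'])/c['fx']*d,(v-c['cy'])/c['fy']*d,d],-1)@np.array(c['rotation']).T+np.array(c['position'])
    p[d==0]=np.nan
    return rgb,p
def save(rgb,fn,crop=None,s=1):
    if crop: rgb=rgb[crop[1]:crop[3],crop[0]:crop[2]]
    cv2.imwrite('pics/'+fn,cv2.resize(rgb,None,fx=s,fy=s,interpolation=cv2.INTER_CUBIC)[:,:,::-1])
E
python3 - <<'E'
from h import *
for n in('top','side'):
    r,p=pts(n); save(r,n+'0.png',s=1.5); np.savez(n+'0.npz',r=r,p=p)
    c=calibration(n);print(n,np.round(c['position'],3),np.round(c['rotation'],3).tolist(),c['fx'])
s=state();print(s['position'],np.round(s['tcp_rot'],3),s['time_s'])
E
```

```text
top [ 0.25  -0.036  1.802] [[-0.028, -0.981, 0.192], [-1.0, 0.029, 0.002], [-0.008, -0.192, -0.981]] 462.78480140316935
side [ 0.514 -1.015  0.927] [[0.994, -0.087, 0.071], [-0.11, -0.635, 0.764], [-0.022, -0.767, -0.641]] 392.20567611560614
[0.18003074 0.54559704 0.23047686] [[ 0.95  -0.001  0.313]
 [-0.313 -0.002  0.95 ]
 [-0.    -1.    -0.002]] 0.1
```

View pics/top0.png

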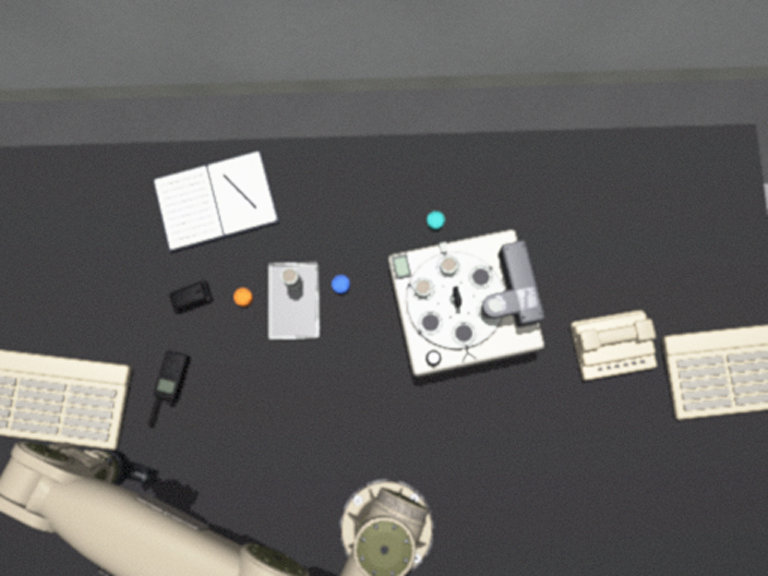

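View pics/side0.png

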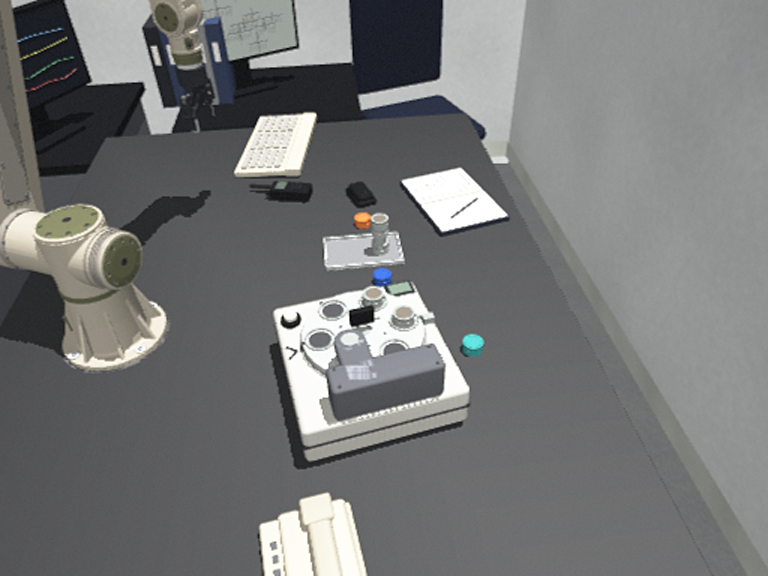

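The pile is at (290,277) and the loading mark at (468,352) in the enlarged top view. The analyser is yawed about 12°. The blue disc at (341,284) and the orange one at (243,297) are look-alikes beside the tray, and turquoise is at (436,219). Next step is to measure.

```bash
cat > m.py <<'E'
from h import *
def measure(tag=None):
    P=[];C=[]
    out={}
    for n in('top','side'):
        if tag=='0': f=np.load(n+'0.npz'); r,p=f['r'],f['p']
        else: r,p=pts(n)
        P.append(p.reshape(-1,3));C.append(r.reshape(-1,3))
        q=p.reshape(-1,3)
        def sel(c,rad,z0,z1): return q[(np.hypot(q[:,0]-c[0],q[:,1]-c[1])<rad)&(q[:,2]>z0)&(q[:,2]<z1)]
        out[n]=(r,q,sel)
    return out
def circ(s,name=''):
    c,rad=cv2.minEnclosingCircle((s[:,:2]*1000).astype(np.float32))
    m=(s[:,:2].min(0)+s[:,:2].max(0))/2
    print(name,len(s),'enc',np.round(c,1),round(rad,1),'mid',np.round(m*1000,1),'mean',np.round(s.mean(0)*1000,1))
E
python3 - <<'E'
from m import *
o=measure('0')
for n in o:
    r,q,sel=o[n]; print('==',n)
    p=q.reshape(384,512,3)
    print('pile px',p[184,193] if n=='top' else p[146,253],'axis',p[198,304] if n=='top' else p[211,241])
    box=(q[:,0]>.35)&(q[:,0]<.85)&(q[:,1]>-.4)&(q[:,1]<.1)
    d=q[box&(q[:,2]>.095)]
    rc=cv2.minAreaRect((d[:,:2]*1000).astype(np.float32)); print('analyser rect',rc)
    box=(q[:,0]>.4)&(q[:,0]<.8)&(q[:,1]>.05)&(q[:,1]<.35)
    t=q[box&(q[:,2]>.09)&(q[:,2]<.2)]
    circ(t,'piletop z>.09'); 
    print('ztop',np.percentile(t[:,2],[5,50,95]))
    t=q[box&(q[:,2]>.002)&(q[:,2]<.016)&(q[:,1]>.08)]
    print('tray',cv2.minAreaRect((t[:,:2]*1000).astype(np.float32)),np.median(t[:,2]))
E
```

```text
== top
pile px [0.62015387 0.22155807 0.10828506] axis [ 0.5427498  -0.18534712  0.17488894]
analyser rect ((546.3578491210938, -211.85879516601562), (311.0885314941406, 329.6199035644531), 10.531606674194336)
piletop z>.09 111 enc [622.5 226.2] 23.1 mid [623.1 224. ] mean [621.6 224.7 103.6]
ztop [0.09657745 0.1038618  0.11072872]
tray ((600.2718505859375, 214.989990234375), (399.4646301269531, 269.7640380859375), 0.011270913295447826) 0.0047716626071880874
== side
pile px [0.62389829 0.21473628 0.1084307 ] axis [ 0.54722614 -0.19452408  0.16343039]
analyser rect ((548.5460205078125, -214.24114990234375), (311.0742492675781, 333.41583251953125), 10.473917961120605)
piletop z>.09 96 enc [624.5 222.5] 23.8 mid [624.7 222.2] mean [624.1 217.6 102.7]
ztop [0.09240134 0.10419317 0.10871619]
tray ((600.9954833984375, 214.8394775390625), (397.6228942871094, 269.3112487792969), 0.141630619764328) 0.004308021168477505
```

```bash
python3 - <<'E'
from m import *
o=measure('0')
for n in o:
    r,q,sel=o[n]; print('==',n)
    # layers
    for a,b in((.06,.08),(.036,.054),(.088,.112),(.008,.024)):
        s=sel((.623,.222),.04,a,b)
        if len(s)>3: print((a,b),len(s),'x',np.round(np.percentile(s[:,0],[3,97])*1e3,1),'y',np.round(np.percentile(s[:,1],[3,97])*1e3,1))
    s=q[(q[:,0]>.46)&(q[:,0]<.7)&(abs(q[:,1]-.215)<.085)&(q[:,2]>.0025)&(q[:,2]<.016)]
    print('tray',cv2.minAreaRect((s[:,:2]*1000).astype(np.float32)))
    y=np.radians(10.5);R=np.array([[np.cos(y),-np.sin(y)],[np.sin(y),np.cos(y)]]);O=np.array([.5475,-.1875])
    for nm,l in(('b',(.085,0)),('c',(.0425,.0736))):
        c=O+R@l; s=sel(c,.04,.135,.16); print(nm,np.round(c*1e3,1));circ(s)
    s=sel(O,.045,.160,.20);circ(s,'handle'); print(cv2.minAreaRect((s[:,:2]*1000).astype(np.float32)))
    s=sel(O+R@(-.128,.085),.025,.116,.14);print(np.round(1e3*(O+R@(-.128,.085)),1));circ(s,'button')
f=np.load('side0.npz');a=f['r'][110:190,205:285];g=np.load('top0.npz')['r']
b=g[160:240,160:240];c=g[150:260,250:370]
k=lambda x,s:cv2.resize(x,(s,400),interpolation=cv2.INTER_CUBIC)
save(np.hstack([k(a,390),k(c,400)]),'crop.png')
E
```

```text
== top
(0.06, 0.08) 44 x [604.1 642. ] y [200.4 218. ]
(0.036, 0.054) 35 x [606.5 638.1] y [205.7 225. ]
(0.088, 0.112) 102 x [605.  642.7] y [200.2 242.7]
(0.008, 0.024) 41 x [602.9 645.7] y [200.  222.5]
tray ((579.4478759765625, 215.30186462402344), (238.84619140625, 169.21556091308594), 0.04348599165678024)
b [ 631.1 -172. ]
 159 enc [ 633.6 -174.1] 24.5 mid [ 630.7 -174.4] mean [ 631.  -176.9  144. ]
c [ 575.9 -107.4]
 141 enc [ 575.2 -107.9] 24.6 mid [ 577.6 -108.4] mean [ 576.9 -111.7  144.1]
handle 121 enc [ 547.7 -191.4] 24.2 mid [ 547.7 -190. ] mean [ 547.7 -192.6  172.3]
((547.3047485351562, -189.74313354492188), (48.29619216918945, 15.66746711730957), 13.667089462280273)
[ 406.2 -127.2]
button 89 enc [ 406.6 -130. ] 21.1 mid [ 407.6 -131.9] mean [ 407.6 -132.5  121.9]
== side
(0.06, 0.08) 44 x [604.1 642. ] y [200.4 218. ]
(0.036, 0.054) 35 x [606.5 638.1] y [205.7 225. ]
(0.088, 0.112) 102 x [605.  642.7] y [200.2 242.7]
(0.008, 0.024) 41 x [602.9 645.7] y [200.  222.5]
tray ((580.292236328125, 215.56704711914062), (168.11741638183594, 234.14840698242188), 89.67568969726562)
b [ 631.1 -172. ]
 159 enc [ 633.6 -174.1] 24.5 mid [ 630.7 -174.4] mean [ 631.  -176.9  144. ]
c [ 575.9 -107.4]
 141 enc [ 575.2 -107.9] 24.6 mid [ 577.6 -108.4] mean [ 576.9 -111.7  144.1]
handle 121 enc [ 547.7 -191.4] 24.2 mid [ 547.7 -190. ] mean [ 547.7 -192.6  172.3]
((547.3047485351562, -189.74313354492188), (48.29619216918945, 15.66746711730957), 13.667089462280273)
[ 406.2 -127.2]
button 89 enc [ 406.6 -130. ] 21.1 mid [ 407.6 -131.9] mean [ 407.6 -132.5  121.9]
```

View pics/crop.png

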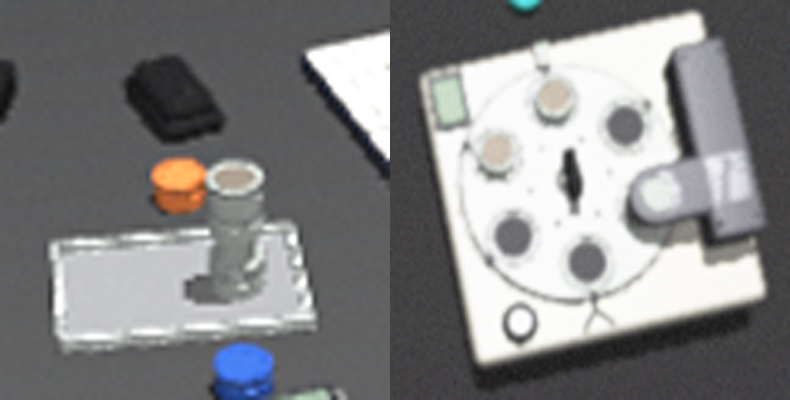

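The crop shows one pile in the tray: the stepped standard's slim body is second from the bottom, at crop (232,245). The orange (180,185) and blue (245,370) holders stand on the desk outside the tray. The front pocket (587,260) by the V mark is empty. I'll fix a helper bug (both views used the side data) and get the top-view numbers.

```bash
sed -i 's/def sel(c,rad,z0,z1):/def sel(c,rad,z0,z1,q=q):/' m.py; python3 - <<'E'
from m import *
o=measure('0'); r,q,sel=o['top']
y=np.radians(10.5);R=np.array([[np.cos(y),-np.sin(y)],[np.sin(y),np.cos(y)]]);O=np.array([.5475,-.1875])
s=sel((.623,.222),.04,.088,.112);circ(s,'pile')
for nm,l in(('b',(.085,0)),('c',(.0425,.0736))):
    c=O+R@l; s=sel(c,.04,.135,.16); print(nm,np.round(c*1e3,1));circ(s)
s=sel(O,.045,.160,.20);print(cv2.minAreaRect((s[:,:2]*1000).astype(np.float32)))
s=sel(O+R@(-.128,.085),.025,.116,.14);circ(s,'button')
g=o['top'][0].astype(float).mean(-1).ravel()
for nm,l in(('p0',(-.085,0)),('p2',(.0425,-.0736)),('p5',(-.0425,.0736))):
    c=O+R@l; m=(np.hypot(q[:,0]-c[0],q[:,1]-c[1])<.038)&(g<130)&(q[:,2]>.11); print(nm,np.round(c*1e3,1));circ(q[m])
    q2=o['side'][1];g2=o['side'][0].astype(float).mean(-1).ravel()
    m=(np.hypot(q2[:,0]-c[0],q2[:,1]-c[1])<.035)&(g2<130)&(q2[:,2]>.11)&(q2[:,2]<.135); circ(q2[m],'side') if m.sum()>5 else 0
for p in([.623,.222,.056],[.523,.215,.004],[.464,-.203,.129],[.5475,-.188,.145],[.406,-.128,.118]):
    for a in(0,90,10.5,100.5,190.5,280.5,180,270,70.5,250.5):
        t=np.radians(a); z=np.array([np.cos(t),np.sin(t),0]);yy=np.array([0,0,-1.]);R3=np.stack([np.cross(yy,z),yy,z],1)
        j=ik(p,R3); print(p,a,None if j is None else np.round(j,0).astype(int).tolist())
E
```

```text
pile 110 enc [622.5 226.2] 23.1 mid [623.1 224. ] mean [621.3 224.5 102.9]
b [ 631.1 -172. ]
 111 enc [ 629.3 -171.3] 22.3 mid [ 629.3 -171.6] mean [ 629.  -171.8  144.1]
c [ 575.9 -107.4]
 114 enc [ 576.  -106.8] 22.1 mid [ 575.4 -107.3] mean [ 575.3 -107.2  144. ]
((545.880126953125, -186.33941650390625), (47.35480880737305, 13.737608909606934), 10.350631713867188)
button 67 enc [ 405.  -125.5] 20.5 mid [ 405.  -125.8] mean [ 406.4 -126.2  122.7]
p0 [ 463.9 -203. ]
 76 enc [ 455.7 -206. ] 26.2 mid [ 455.7 -202.7] mean [ 463.6 -203.4  120.6]
side 109 enc [ 456.4 -203.8] 25.7 mid [ 456.5 -203.5] mean [ 462.  -203.   122.3]
p2 [ 602.7 -252.1]
 69 enc [ 602.8 -251.9] 18.2 mid [ 603.9 -252.1] mean [ 603.2 -252.1  120.9]
side 71 enc [ 605.5 -251.9] 23.6 mid [ 605.7 -244.3] mean [ 600.8 -244.4  122.1]
p5 [ 492.3 -122.9]
 74 enc [ 484.9 -116.5] 27.0 mid [ 489.6 -117.7] mean [ 492.3 -123.3  120.4]
side 89 enc [ 491.5 -122.7] 20.8 mid [ 491.7 -124. ] mean [ 491.4 -122.4  122.4]
[0.623, 0.222, 0.056] 0 [13, 33, 0, 58, 0, 103]
[0.623, 0.222, 0.056] 90 [13, 33, 0, 58, 0, 13]
[0.623, 0.222, 0.05
[... 1843 characters left out ...]

[0.5475, -0.188, 0.145] 270 [-27, 21, -6, 63, 0, 153]
[0.5475, -0.188, 0.145] 70.5 [-27, 21, -6, 63, 0, -7]
[0.5475, -0.188, 0.145] 250.5 [-27, 21, -6, 63, 0, 173]
[0.406, -0.128, 0.118] 0 [-28, 6, -29, 55, 0, 62]
[0.406, -0.128, 0.118] 90 [-28, 6, -29, 55, 0, -28]
[0.406, -0.128, 0.118] 10.5 [-28, 6, -29, 55, 0, 51]
[0.406, -0.128, 0.118] 100.5 [-28, 6, -29, 55, 0, -39]
[0.406, -0.128, 0.118] 190.5 [-28, 6, -29, 55, 0, -129]
[0.406, -0.128, 0.118] 280.5 [-28, 6, -29, 55, 0, 141]
[0.406, -0.128, 0.118] 180 [-28, 6, -29, 55, 0, -118]
[0.406, -0.128, 0.118] 270 [-28, 6, -29, 55, 0, 152]
[0.406, -0.128, 0.118] 70.5 [-28, 6, -29, 55, 0, -9]
[0.406, -0.128, 0.118] 250.5 [-28, 6, -29, 55, 0, 171]
```

```bash
cat >> h.py <<'E'
def ori(a):
    t=np.radians(a); z=np.array([np.cos(t),np.sin(t),0]);y=np.array([0,0,-1.]);return np.stack([np.cross(y,z),y,z],1)
def rep(s=''):
    t=state();print(s,'t',round(t['time_s'],1),'p',np.round(t['position'],4),'w',round(t['width'],4),'F',np.round(t['force'],1))
E
python3 - <<'E'
from h import *
P=np.array([.6225,.2235]); S=np.array([.528,.2155])
reach([*P,.16],ori(90));rep()
servo_line([*P,.057],feed=.1);rep('down')
set_gripper(.035);rep('grip')
servo_line([*P,.085],feed=.06);rep('lift')
r,p=pts('side');save(r,'s1.png',(200,80,360,200),4)
E
```

```text
t 2.1 p [0.622  0.2245 0.1603] w 0.0856 F [ 0.  -0.5 -0.7]
down t 3.3 p [0.6231 0.2237 0.0578] w 0.0855 F [ 0.  -0.8 -0.1]
grip t 3.7 p [0.6231 0.2239 0.0578] w 0.0425 F [0.4 2.1 4.6]
lift t 4.4 p [0.6225 0.2234 0.0851] w 0.0427 F [-0.2 -0.2 -2.7]
```

View pics/s1.png

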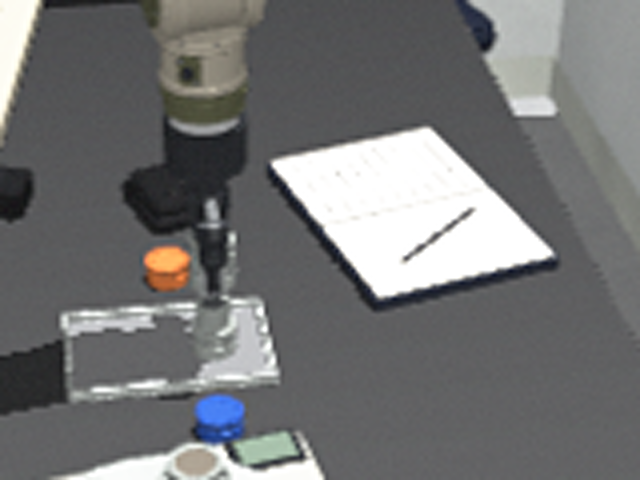

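The gripper holds both holders: the force changed by about 2.2 N, matching 0.22 kg. The standard is left standing in the tray at about (215,330).

```bash
python3 - <<'E'
from h import *
P=np.array([.6225,.2235]); S=np.array([.528,.2155])
servo_line([*P,.125],feed=.12)
servo_line([*S,.07],feed=.12)
servo_line([*S,.012],feed=.08)
print(servo_line([*S,.002],feed=.02,stop_force=5));rep('placed')
set_gripper(.06);rep('open')
servo_line([*S,.13],feed=.15)
set_gripper(.085)
reach([.50,.0,.25],ori(90));rep()
from m import *
o=measure()
for n in o:
    r,q,sel=o[n]
    circ(sel(P,.04,.046,.07),n+' std'); circ(sel(S,.04,.04,.07),n+' pair');circ(sel(P,.04,.02,.07),n+' std all')
save(np.hstack([o['side'][0][120:200,200:290],o['top'][0][160:240,150:240]]),'s2.png',s=4)
E
```

```text
True
placed t 7.3 p [0.5282 0.2157 0.0037] w 0.0428 F [-1.2  0.9  4.4]
open t 7.6 p [0.5268 0.2152 0.0024] w 0.06 F [ 0.8  0.1 -0.3]
 t 9.9 p [0.4999 0.0005 0.2494] w 0.0853 F [-0.5  0.1 -0.5]
top std 59 enc [622.  226.5] 17.0 mid [622.3 226.2] mean [621.5 226.4  55.4]
top pair 105 enc [528.6 215.1] 22.9 mid [528.2 215.2] mean [527.6 215.   49.2]
top std all 101 enc [621.5 227.1] 22.0 mid [621.5 227.7] mean [618.5 224.3  45.3]
side std 59 enc [623.5 224.6] 18.7 mid [623.1 224.6] mean [622.7 221.6  55. ]
side pair 85 enc [530.8 211.2] 24.3 mid [529.5 210.9] mean [529.5 209.5  49.6]
side std all 128 enc [624.6 219.6] 23.8 mid [624.6 219.6] mean [623.2 216.3  42.9]
```

View pics/s2.png

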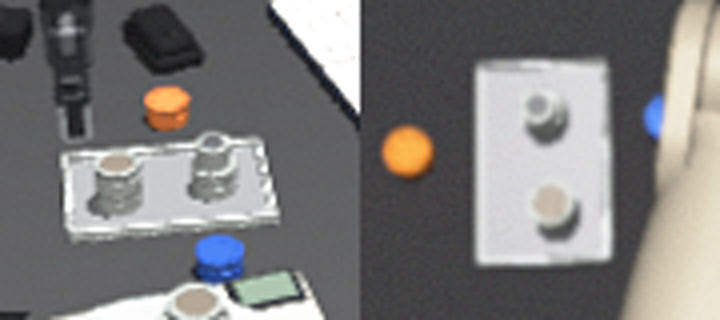

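The pair stands upright in the free half at (117,185), and the standard is on the bottom holder at (212,165). Taking the standard next.

```bash
python3 - <<'E'
from h import *
P=np.array([.6222,.2252]); Q=np.array([.4637,-.2025])
reach([*P,.12],ori(90))
servo_line([*P,.0355],feed=.1);rep('down')
set_gripper(.025);rep('grip')
servo_line([*P,.06],feed=.06);rep('lift')
servo_line([*P,.15],feed=.15)
reach([.50,.0,.24],ori(50));
reach([*Q,.19],ori(10.5));rep('above')
from m import *
o=measure()
for n in o:
    r,q,sel=o[n]; circ(sel((.6222,.2252),.04,.02,.035),n+' bottom')
save(np.hstack([cv2.resize(o['side'][0][170:260,170:290],(420,315)),cv2.resize(o['top'][0][150:240,250:350],(350,315))]),'s3.png',s=1)
E
```

```text
down t 12.1 p [0.6228 0.2252 0.0363] w 0.0848 F [-0.  -0.3  0.6]
grip t 12.7 p [0.6228 0.2255 0.0363] w 0.032 F [-0.5  0.2  3.2]
lift t 13.2 p [0.6223 0.2252 0.0603] w 0.0321 F [-0.3 -0.7 -2.1]
above t 15.9 p [ 0.4642 -0.2015  0.1898] w 0.0319 F [ 1.4  1.  -1.4]
top bottom 86 enc [622.5 224.7] 22.8 mid [621.8 225.9] mean [621.7 225.2  26. ]
side bottom 75 enc [623.6 225.7] 23.8 mid [624.4 225.8] mean [624.5 223.   26.3]
```

View pics/s3.png

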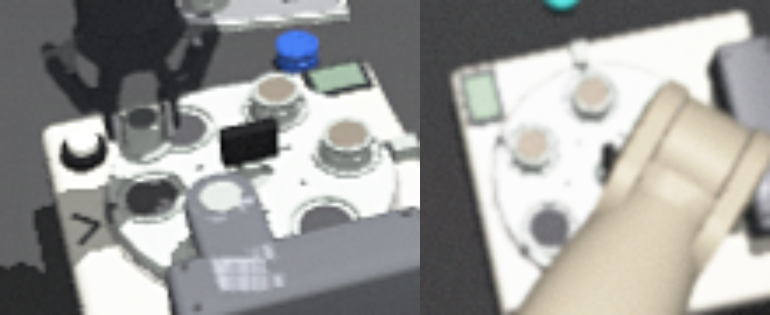

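The standard hangs upright at (140,130), above the front pocket. Lowering it now.

```bash
python3 - <<'E'
from h import *
Q=np.array([.4637,-.2025])
servo_line([*Q,.140],feed=.08)
print(servo_line([*Q,.127],feed=.02,stop_force=4));rep('placed')
set_gripper(.055);wait(.2);rep('open')
servo_line([*Q,.24],feed=.15)
reach([.50,.1,.25],ori(90));rep()
from m import *
o=measure()
for n in o:
    r,q,sel=o[n]; circ(sel(Q,.03,.142,.165),n+' std')
    s=sel((.547,-.187),.045,.160,.20);print(cv2.minAreaRect((s[:,:2]*1000).astype(np.float32)))
save(np.hstack([cv2.resize(o['side'][0][170:260,170:290],(420,315)),cv2.resize(o['top'][0][150:240,250:350],(350,315))]),'s4.png',s=1)
E
```

```text
True
placed t 17.3 p [ 0.4638 -0.2028  0.1302] w 0.0321 F [-0.5 -1.3  5. ]
open t 17.8 p [ 0.4629 -0.202   0.1292] w 0.0549 F [ 0.6  0.7 -0.3]
 t 19.9 p [0.5    0.0994 0.2496] w 0.0551 F [ 0.2 -0.1 -0.2]
top std 69 enc [ 461.8 -204.6] 16.9 mid [ 461.5 -205.3] mean [ 462.  -204.8  150.1]
((545.7609252929688, -186.6129150390625), (48.45869827270508, 14.391654968261719), 10.209683418273926)
side std 105 enc [ 462.7 -206.8] 18.1 mid [ 464.3 -207. ] mean [ 464.4 -209.9  150.5]
((547.205322265625, -190.2996368408203), (48.409767150878906, 16.37968635559082), 9.969470024108887)
```

View pics/s4.png

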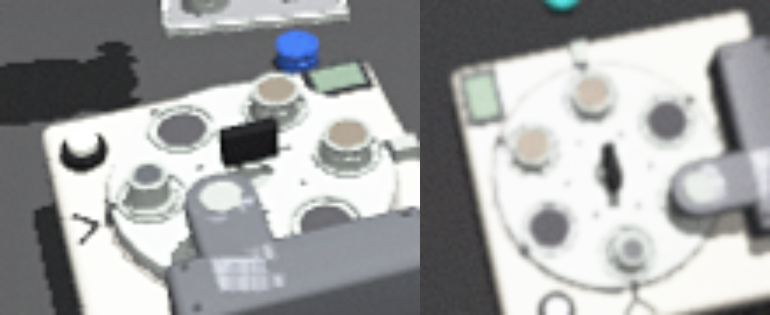

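The standard is seated at (147,190) in the front pocket. The contact height of 130.2 mm was as expected, and it looks concentric with the ring. Now turning the turret.

```bash
python3 - <<'E'
from h import *
O=np.array([.5468,-.1873])
set_gripper(.045)
reach([*O,.21],ori(100.3))
servo_line([*O,.145],feed=.1);rep('down')
set_gripper(.005);rep('grip')
q=np.array(state()['q'])
for k in range(1,7):
    a=q.copy();a[5]-=10*k;move_j(a.tolist())
rep('turned');print(state()['ft_torque'])
set_gripper(.045);wait(.3);rep('open')
servo_line([*O,.23],feed=.12)
reach([.50,.1,.25],ori(90));rep()
from m import *
o=measure()
for n in o:
    r,q,sel=o[n]
    s=sel((.547,-.187),.045,.160,.20);print(cv2.minAreaRect((s[:,:2]*1000).astype(np.float32)))
save(np.hstack([cv2.resize(o['side'][0][170:260,170:290],(420,315)),cv2.resize(o['top'][0][150:240,250:350],(350,315))]),'s5.png',s=1)
E
```

```text
down t 22.2 p [ 0.5472 -0.1872  0.1456] w 0.0452 F [ 0.6 -0.8  0.1]
grip t 22.6 p [ 0.5472 -0.187   0.1459] w 0.0137 F [-0.9  3.1  6.2]
turned t 24.3 p [ 0.5481 -0.188   0.146 ] w 0.0128 F [ 4.  -5.6 -3.6]
[-0.82261598 -0.55254246  0.0172572 ]
open t 25.0 p [ 0.5472 -0.1869  0.146 ] w 0.0446 F [ 0.6 -0.2  0.1]
 t 27.4 p [0.5    0.0997 0.2496] w 0.0451 F [ 0.1 -0.6 -0.1]
((545.8388671875, -186.724609375), (49.46877670288086, 15.295583724975586), 72.67510986328125)
((547.8360595703125, -190.04623413085938), (52.44427490234375, 13.685035705566406), 69.76437377929688)
```

View pics/s5.png

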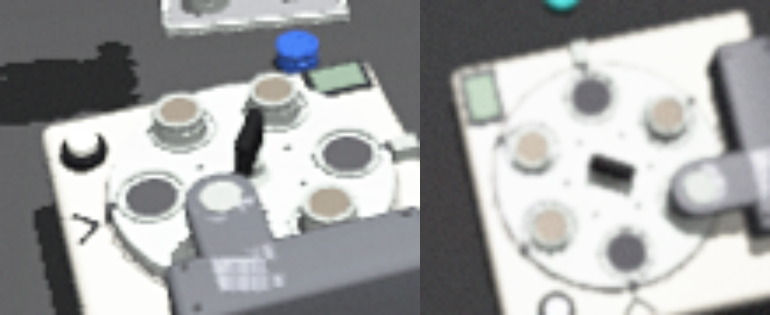

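The turret turned one stop: the handle now reads about 70.5°, up from 10.3°. The three holders sit in their pockets at (550,227), (532,148) and (667,117). Next, press the button and then restack.

```bash
python3 - <<'E'
from h import *
B=np.array([.4060,-.1270]); P=np.array([.6228,.2255]); S=np.array([.528,.2152])
set_gripper(0)
reach([*B,.165],ori(100.5))
servo_line([*B,.134],feed=.08);rep('above button')
print(servo_line([*B,.115],feed=.02,stop_force=10));rep('pressed');wait(.1);rep()
servo_line([*B,.19],feed=.12)
set_gripper(.07)
reach([*S,.12],ori(90))
servo_line([*S,.004],feed=.1);rep('down')
set_gripper(.035);rep('grip')
servo_line([*S,.08],feed=.1);rep('lift')
servo_line([*P,.08],feed=.1)
servo_line([*P,.036],feed=.08)
print(servo_line([*P,.024],feed=.015,stop_force=5));rep('placed')
set_gripper(.065);wait(.2);rep('open')
servo_line([*P,.15],feed=.12)
reach([.50,.0,.25],ori(90))
from m import *
y=np.radians(10.3);R=np.array([[np.cos(y),-np.sin(y)],[np.sin(y),np.cos(y)]]);O=np.array([.547,-.187])
o=measure()
for n in o:
    r,q,sel=o[n]; print(n)
    circ(sel(P,.04,.06,.09),'upper')
    for a,b in((.01,.024),(.032,.048),(.056,.07)):
        s=sel(P,.04,a,b);print('layer',a,len(s),np.round(np.percentile(s[:,0],[3,97])*1e3,1))
    for nm,l in(('a',(.0425,-.0736)),('b',(.0425,.0736)),('c',(-.0425,.0736))):
        c=O+R@l;print(nm,np.round(c*1e3,1));circ(sel(c,.035,.138,.16))
    s=sel(O,.045,.160,.20);print(cv2.minAreaRect((s[:,:2]*1000).astype(np.float32)))
    s=sel(O+R@(-.128,.085),.015,.112,.14);print('button z',np.percentile(s[:,2],[50,90]))
save(np.hstack([cv2.resize(o['side'][0][120:210,200:290],(400,400)),cv2.resize(o['side'][0][170:260,170:260],(400,400))]),'s6.png',s=1)
E
```

```text
above button t 29.6 p [ 0.4063 -0.1266  0.1341] w 0.0001 F [ 0.6 -0.4 -0.1]
True
pressed t 30.3 p [ 0.4063 -0.1272  0.121 ] w 0.0002 F [-0.5  0.8  6.2]
 t 30.4 p [ 0.4063 -0.1272  0.121 ] w 0.0001 F [-1.9  0.4  5.1]
down t 34.4 p [0.5286 0.2154 0.0047] w 0.0702 F [ 0.5  0.3 -0.1]
grip t 34.8 p [0.5286 0.2155 0.0049] w 0.0428 F [-1.  -0.2  6. ]
lift t 35.7 p [0.5273 0.215  0.0792] w 0.043 F [-0.   0.2 -2.9]
True
placed t 38.1 p [0.6229 0.2255 0.0289] w 0.0429 F [-0.4  0.1  5.3]
open t 38.6 p [0.6216 0.2252 0.0271] w 0.0652 F [-0.8 -0.6  0.6]
top
upper 114 enc [621.9 225. ] 23.0 mid [622.2 225.3] mean [621.7 224.7  73. ]
layer 0.01 13 [594.  642.5]
layer 0.032 9 [600.7 625.4]
layer 0.056 26 [600.8 637. ]
a [ 602.  -251.8]
 103 enc [ 603.6 -248.9] 22.4 mid [ 604.  -248.9] mean [ 604.6 -248.4  144.1]
b [ 575.7 -107. ]
 108 enc [ 573.  -105.9] 22.5 mid [ 571.7 -106.9] mean [ 572.4 -106.1  144.5]
c [ 492.  -122.2]
 106 enc [ 489.9 -122. ] 21.5 mid [ 489.1 -122.3] mean [ 489.9 -122.5  144.2]
((545.9434204101562, -186.7762451171875), (49.44010925292969, 15.760993957519531), 73.52976989746094)
button z [0.12440764 0.12877151]
side
upper 93 enc [625.4 222. ] 23.4 mid [623.3 221.1] mean [623.4 217.9  72.6]
layer 0.01 32 [603.3 645.9]
layer 0.032 41 [603.4 641.6]
layer 0.056 32 [603.8 641.5]
a [ 602.  -251.8]
 159 enc [ 603.3 -251.1] 24.2 mid [ 606.  -251.1] mean [ 605.6 -252.5  145.1]
b [ 575.7 -107. ]
 133 enc [ 573.3 -108.8] 25.3 mid [ 575.1 -109. ] mean [ 574.9 -110.1  144.7]
c [ 492.  -122.2]
 135 enc [ 491.6 -124.8] 24.0 mid [ 491.9 -124.8] mean [ 492.1 -127.2  144.7]
((547.9744873046875, -189.78668212890625), (50.91752243041992, 14.058748245239258), 70.4742660522461)
button z [0.12501998 0.12804461]
```

View pics/s6.png

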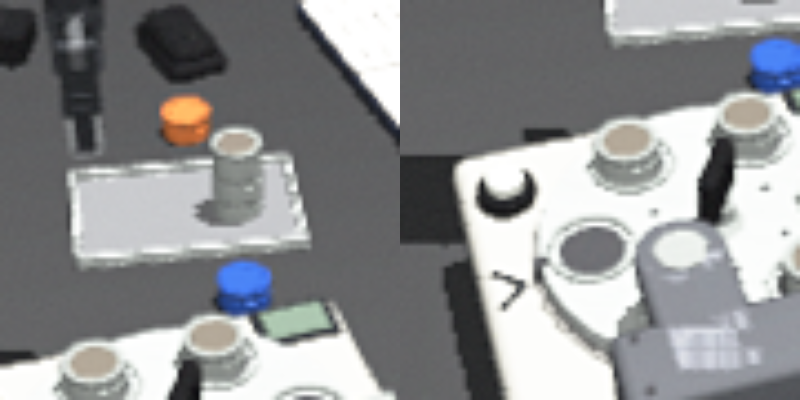

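The pile is rebuilt straight at (237,175), the button is back up at (505,190), and the holders are in their pockets. The last check is the turret angle, using the empty pockets' dark floors against the start pictures.

```bash
python3 - <<'E'
from m import *
y=np.radians(10.4);R=np.array([[np.cos(y),-np.sin(y)],[np.sin(y),np.cos(y)]]);O=np.array([.547,-.187])
def dark(o,l,n):
    r,q,_=o[n];g=r.astype(float).mean(-1).ravel();c=O+R@l
    s=q[(np.hypot(*(q[:,:2]-c).T)<.027)&(g<130)&(q[:,2]>.112)&(q[:,2]<.132)]
    return len(s),np.round(s.mean(0)*1e3,1),np.round(c*1e3,1)
a,b=measure('0'),measure()
for n in('top','side'): print(n,'front',dark(a,(-.085,0),n),dark(b,(-.085,0),n),'back now',dark(b,(.085,0),n))
E
```

```text
top front (74, array([ 463.8, -203.3,  120.7]), array([ 463.4, -202.3])) (72, array([ 463.8, -203. ,  120.9]), array([ 463.4, -202.3])) back now (70, array([ 631.8, -173.1,  120.9]), array([ 630.6, -171.7]))
side front (107, array([ 462.6, -202.9,  122.3]), array([ 463.4, -202.3])) (107, array([ 462.7, -201.7,  122.2]), array([ 463.4, -202.3])) back now (96, array([ 630.8, -171.6,  122.1]), array([ 630.6, -171.7]))
```

The front pocket's floor is within about 1 mm of where it was at the start, so the turret is on its stop.

```bash
python3 -c "
from h import *
rep();print(finish_job())"
```

```text
t 41.0 p [0.5004 0.0009 0.2492] w 0.0649 F [0.8 0.3 0.4]
the job is handed in; nothing more can be done
None
```

The job is handed in at about 41 s of the 72 s allowed. No verdict is reported.

**What I did:**
- I lifted the upper two holders as a pair onto the free half of the tray.
- I stood the standard in the front pocket and turned the turret +60° by its handle.
- I pressed the start button to its full travel (fingertips reached 121 mm, 6 mm below its 127 mm top).
- I put the pair back on the bottom holder in the same order.

**Last checks:**
- **Pile:** it is straight to within about 2 mm, measured reliably only along x. The top is at the expected height.
- **Button:** it is back up, at about 128 mm.
- **Turret:** it is on its stop. The pocket now at the front is within about 1 mm of where the front pocket was at the start.
- **Standard:** it was seated in its pocket before the turn, about 2–3 mm off centre against a 6 mm limit. I could not see it well under the head afterwards.

**Disagreements:**
- The top view gave the handle angle as 73° and the side view 70.5°. The pocket positions support 70.5°.
- `loaded_a` appears about 5 mm off its pocket centre in both views, against a 7 mm limit. The ring leaves it only about 5 mm of play.

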